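Nudge the blank disc into its seat and swing the clip over it

TASK

Without gripping anything, push the brass disc across the nest plate with the fingertips until it drops over the rim and lies flat in the large seat. Then push the clip round by its upright post until it lies across the middle of the disc, and take the hand away. Only slide the disc, never lift it or push it off the plate, and leave the things standing around alone.

Things in the scene. Friction and masses are not known exactly. Their poses are not given: they have to be found in the camera images.
- nest_plate: flat aluminium plate fixed to the worktop, any yaw, 200 x 110 mm, top 16 mm above the worktop, smooth and flat but for two round recesses 7 mm deep: the large seat, 43 mm across, at x = +55 mm, y = 0, and a small one, 26 mm across, at x = -65 mm, y = 0, not used. Origin: centre of its underside; x along the 200 mm length, towards the large seat and the clip; z up
- seat (a point): centre of the floor of the large seat, 9 mm above the worktop (7 mm below the plate's top); axes as the plate's
- disc: loose plain brass disc, 40 mm across, 7 mm thick, 50 to 105 g, lying flat on the plate's top between the recesses, its centre 60 to 95 mm from the seat's. Origin: centre of its underside; z is its axis. In the seat it has 1.5 mm play all round, its top is flush with the plate's and its origin is at seat
- clip (a joint): clip, a flat steel bar 11 mm wide, reaching 49 mm from its upright pivot axis and lying 2.5 to 6.5 mm above the plate's top: clear of a disc in the seat, blocked by one on the plate. Value in rad, growing clockwise from above: 0 = along the plate's +x, 1.57 = along its -y, across the seat's middle. Stops at 0 and 1.6; starts at 0 to 0.45, clear of the seat; stays where left (1 N on the post moves it)
- clip_pivot (a point): pivot axis of the clip at the height of the plate's top (16 mm above the worktop); plate frame x = +55 mm, y = +41 mm. The pivot's head is 14 mm across and 8 mm high.
- clip_post (a point): top centre of the upright round post on the clip, 8 mm across, 36 mm from the pivot axis; it stands from the bar's upper face (6.5 mm above the plate's top) to 20 mm above the plate's top (36 mm above the worktop). Push against its side to turn the clip.
- jar: glass jar with black screw lid, 48 mm across, 63 mm high, upright on the worktop; origin under its centre
- nylon_mallet_head: cream-coloured cylinder (nylon mallet head), 31 mm across, 53 mm long, lying on the worktop; origin at the worktop under its centre
- loupe: black funnel-shaped eye loupe, 39 mm across, 30 mm high, on the worktop; origin under its centre
- brass_weight: small metal weight, 19 mm across, 20 mm high, on the worktop; origin under its centre
Mind the look-alikes: they are no part of the job. There is more than one size of the disc; the job needs the largest.

How it is judged:
By the outcome, as a careful person would: the job done as asked, in the order asked, and still so for the second after the job is handed in, with the robot touching nothing.
It also fails if it takes over 48 s, if anything falls off the work surface, if the arm or the gripper's body presses on something with over 40 N, if the wrist force passes 120 N, or if a joint passes its speed limit or range.

ROBOT

A 6-joint arm with a two-finger parallel gripper is mounted at the origin on a cart in front of the work surface, level with it; the furniture and walls round the work are solid. World frame = base frame: x ahead of the robot, y to its left, z up, the work surface at z = 0. Lengths are in m, angles in rad, forces in N, time in s.
With the tool pointing down it reaches from about 0.3 to 0.875 m from the base axis. Payload 6.4 kg.
Tool frame: the origin (TCP) lies midway between the tips of the shut fingers; the grasp point (between the pads) lies 19 mm behind it; z points along the fingers, y is the direction in which the jaws open and shut (so a half turn about z gives the same grasp; the last joint's range is limited). The gripper opens to 85 mm and grips with 20 to 120 N. Pads are 22 mm wide; open, the fingers measure 114 mm over their backs; the gripper's body (76 mm by 85 mm) begins 54 mm behind the grasp point. The pads swing forward as they close: fully open they stand 13 mm farther back than shut.
Start: joints at [1.014, 0.181, 1.607, -0, 1.354, -0.206], TCP at [0.198, 0.54, 0.231] pointing down, gripper open.
Joint ranges: [-2.99, 2.99], [-0.89, 2.07], [0.3, 2.58], [-1.14, 4.28], [0, 2.63], [-3.12, 3.12]. Speed limits (rad/s): [2.57, 2.57, 3.01, 3.14, 3.14, 3.14].

INTERFACE

Orientations are given as a unit quaternion [w, x, y, z].
In Python, from bench import ctrl, optics, ticket gives the robot as it stands. The module is installed in compiled form; this text tells all that it offers.
- The arm moves only by the tool step_arm, never from a script. Its argument "targets" is text: rows parted by semicolons, each of 6 numbers parted by spaces: the shift along the tool's x, y, z in mm, then the turn, a rotation vector about the tool's x, y, z in rad. In form: dx dy dz rx ry rz; .... A call has 1 to 8 rows; each row is the pose to reach, as a shift and turn from the pose commanded when the call began, along the tool's axes at that moment; what a row does not reach only later rows make up. A row lasts 1/8 s, in which the tool goes at most 62.5 mm and 10.7 degrees, less where a joint would pass 70% of its speed; a pose out of reach is approached as far as the arm can. A call with a gripper value outside its range is refused whole. "grip" is the opening in per cent of the stroke, from 0 (shut) to 100 (fully open), set as the call begins (left out, the last holds). The fingers move at their own pace and stop on an object; the grip force is fixed at half the most. Time passes only in rows, so rows that repeat a pose let the fingers close. It gives the time, the measured TCP pose, the force and the opening at its end, in the units of the state.
- ctrl.get_obs(): the state, without advancing time (a new reading comes with each control period).
- optics.camera(name): name is "scene" or "top" or "wrist"; returns a dict with "image" (480x640x3 uint8, red, green, blue), "mtx" (3x3 intrinsics, pixels), "D" ([k1, k2, p1, p2, k3] as OpenCV has them; the pictures are not rectified), "xyz" and "orientation" of the camera in the world. Camera axes: x right, y up, looking along -z (the intrinsics and any distortion apply to the point x, -y, -z); pixel columns grow to the right and rows downward; lengths in m; the calibration is good to about 2 mm. A picture is of the moment at which its call begins. There is no depth.
- ticket.hand_in(): hands the job in, once; it reports no verdict.
The state is a dict: "time_s": time; "q": joint angles; "dq": joint speeds; "joint_efforts": joint torques, N m; "eef_pos": TCP position; "eef_rot": TCP orientation; "wrist_force": force on the tool from outside, world axes, zero at the start; "torque": the same for the moment, N m; "opening": opening from 0.0 (shut) to 1.0 (fully open).
Only numpy, scipy, OpenCV 4.12 (cv2) and the standard library are available. Lean on these libraries where they do the work, as an engineer would, in place of code of your own. Each camera call takes 0.05 s, during which the arm holds its last target.

## Working session

There is one attempt and no reset: what is moved stays moved. The work goes in short steps, Python scripts to look and compute and a tool call to move; the robot and the scene stay as the last step left them, time stands still between calls to the robot, and variables do not carry over. Pictures are saved under pics/ and viewed, and the job is handed in when it is done.

Besides the shell and the picture viewer there is one more tool, called as name(argument=value, ...), one argument or row to a line, values as JSON. step_arm: Moves the arm, as the interface text tells. Its arguments: {"type":"object","properties":{"targets":{"type":"string"},"grip":{"type":"number"}},"required":["targets"]}

```bash
mkdir -p pics
cat > h.py <<'E'
import numpy as np, cv2
from scipy.spatial.transform import Rotation as R
from bench import ctrl, optics, ticket
def quat(q): return R.from_quat([q[1],q[2],q[3],q[0]])
def cam(n,save=None):
    c=optics.camera(n)
    if save: cv2.imwrite(f'pics/{save}.png',c['image'][:,:,::-1])
    return c
def ray(c,uv):
    p=cv2.undistortPoints(np.array(uv,float).reshape(-1,1,2),np.array(c['mtx']),np.array(c['D'])).reshape(-1,2)
    d=np.c_[p[:,0],-p[:,1],-np.ones(len(p))]
    return np.array(c['xyz']),quat(c['orientation']).apply(d)
def onz(c,uv,z):
    o,d=ray(c,uv); return o+d*((z-o[2])/d[:,2])[:,None]
def proj(c,P):
    P=np.atleast_2d(P); l=quat(c['orientation']).inv().apply(P-np.array(c['xyz']))
    return cv2.projectPoints(np.c_[l[:,0],-l[:,1],-l[:,2]],np.zeros(3),np.zeros(3),np.array(c['mtx']),np.array(c['D']))[0].reshape(-1,2)
def tri(c1,u1,c2,u2):
    o1,d1=ray(c1,[u1]);o2,d2=ray(c2,[u2]);d1=d1[0]/np.linalg.norm(d1);d2=d2[0]/np.linalg.norm(d2)
    s=np.linalg.lstsq(np.c_[d1,-d2],o2-o1,rcond=None)[0]
    a=o1+d1*s[0];b=o2+d2*s[1]; return (a+b)/2,np.linalg.norm(a-b)
E
python3 - <<'E'
from h import *
for n in ['scene','top','wrist']:
    c=cam(n,n+'0'); print(n,c['xyz'],c['orientation'],np.array(c['mtx']).tolist(),c['D'])
o=ctrl.get_obs();print(o)
E
```

```text
scene [ 0.08793582 -0.21075653  0.72275108] [ 0.82950942  0.30168058 -0.15581689 -0.4434231 ] [[453.1749226001718, 0.0, 317.1270135705671], [0.0, 453.1749226001718, 240.90541358599364], [0.0, 0.0, 1.0]] [-0.02845928  0.          0.          0.          0.        ]
top [0.39355269 0.12130652 0.99774044] [-0.70010473 -0.04217176  0.04351798  0.71146405] [[549.5731739566411, 0.0, 311.4224720866529], [0.0, 549.5731739566411, 235.6241989207921], [0.0, 0.0, 1.0]] [0.0130883 0.        0.        0.        0.       ]
wrist [0.12065041 0.56778835 0.3729979 ] [ 0.80885711 -0.13179076 -0.09109866  0.56575826] [[330.7710273554248, 0.0, 324.24412295700586], [0.0, 330.7710273554248, 238.56669223422003], [0.0, 0.0, 1.0]] [0.01660222 0.         0.         0.         0.        ]
{'time_s': 0.15, 'q': array([ 1.01368893e+00,  1.81347717e-01,  1.60775640e+00, -1.63073893e-05,
        1.35377136e+00, -2.06294261e-01]), 'dq': array([ 0.00070993, -0.00265636, -0.00316046,  0.00078974, -0.00086634,
       -0.00045593]), 'joint_efforts': array([ 2.70762293e-04, -4.45264828e+01, -3.51693106e+01, -3.69539202e-04,
        5.78392486e-03, -6.17710725e-05]), 'eef_pos': array([0.19737332, 0.53963518, 0.23061444]), 'eef_rot': array([-2.31537467e-04,  1.74506713e-01,  9.84655775e-01, -5.98217225e-04]), 'wrist_force': array([0.17815055, 0.52359344, 0.05009017]), 'torque': array([-0.01487328, -0.02959783,  0.03481397]), 'opening': 1.0032100700132596}
```

View pics/scene0.png

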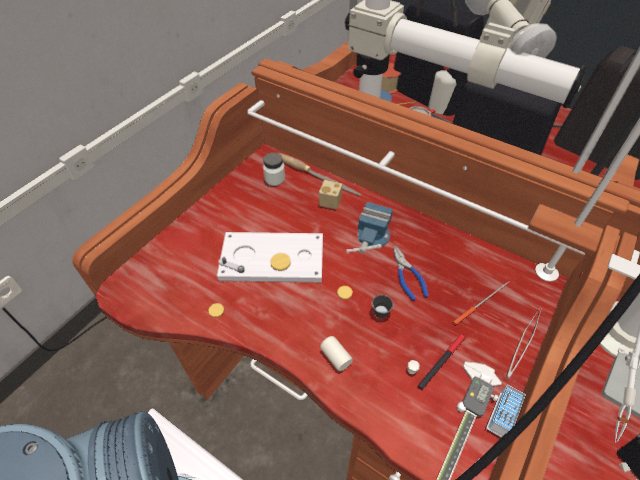

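View pics/top0.png

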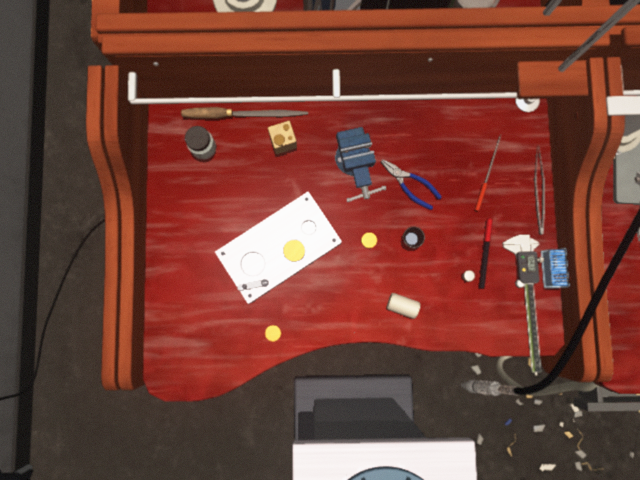

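View pics/wrist0.png

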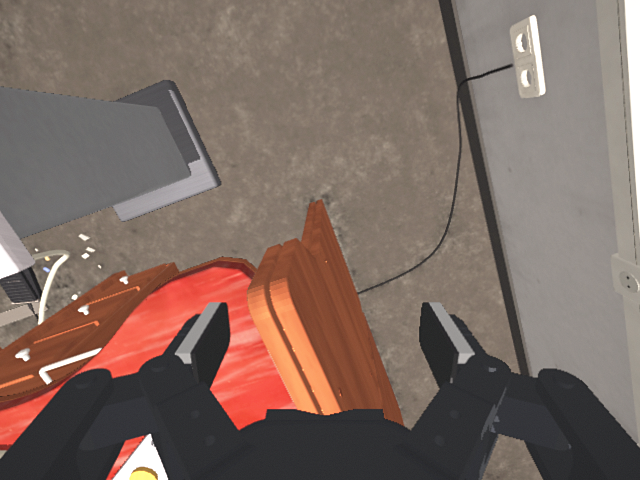

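Run:
```python
import cv2
a=cv2.imread('pics/top0.png')[180:315,205:375]; b=cv2.imread('pics/scene0.png')[220:300,205:345]
cv2.imwrite('pics/c1.png',cv2.resize(a,None,fx=4.4,fy=4.4,interpolation=2)); cv2.imwrite('pics/c2.png',cv2.resize(b,None,fx=5.6,fy=5.6,interpolation=2))
```

```text
(no output)
```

View pics/c1.png

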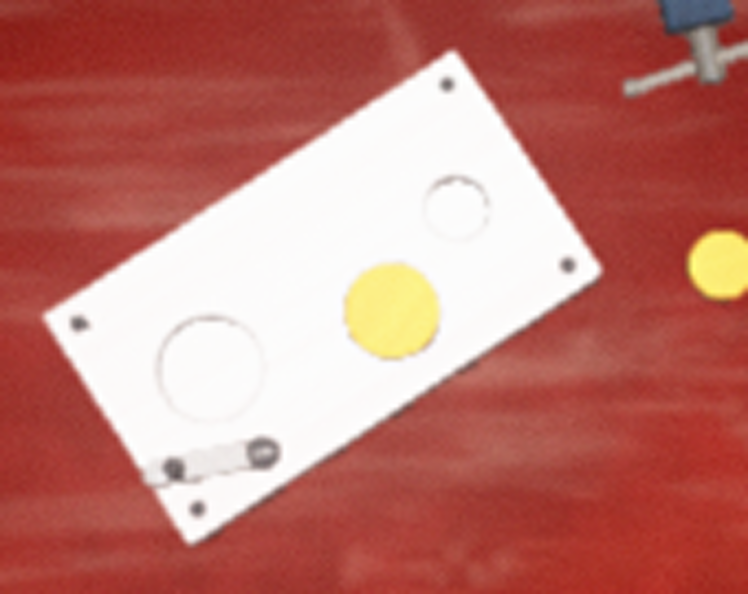

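View pics/c2.png

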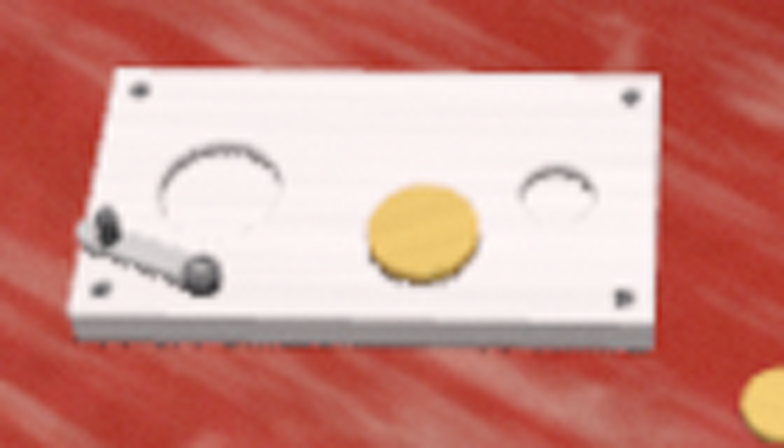

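```bash
cat > m.py <<'E'
from h import *
def white(c,box):
    i=c['image'].astype(int); m=((i.min(2)>150)).astype(np.uint8)*255
    k=np.zeros_like(m); x0,y0,x1,y1=box; k[y0:y1,x0:x1]=m[y0:y1,x0:x1]; return k
def disc(c,box):
    hs=cv2.cvtColor(c['image'],cv2.COLOR_RGB2HSV); m=cv2.inRange(hs,(15,80,120),(40,255,255))
    k=np.zeros_like(m); x0,y0,x1,y1=box; k[y0:y1,x0:x1]=m[y0:y1,x0:x1]
    cs=cv2.findContours(k,cv2.RETR_EXTERNAL,cv2.CHAIN_APPROX_NONE)[0]
    cc=max(cs,key=cv2.contourArea); return cc
E
python3 - <<'E'
from m import *
cs={n:cam(n) for n in('top','scene')}
bx={'top':(208,188,350,308),'scene':(212,228,330,290)}
cor={}
for n,c in cs.items():
    k=white(c,bx[n]); dc=disc(c,bx[n]); 
    cc=np.vstack(cv2.findContours(k,cv2.RETR_EXTERNAL,cv2.CHAIN_APPROX_NONE)[0]); h=cv2.convexHull(cc)
    ap=cv2.approxPolyDP(h,4,True).reshape(-1,2); print(n,ap.tolist(),cv2.contourArea(dc))
    if n=='top':
        P=onz(c,cc.reshape(-1,2),.016)[:,:2]*1000
        r=cv2.minAreaRect(P.astype(np.float32)); print('rect',r)
    e=onz(c,dc.reshape(-1,2),.023); (x,y),rr=cv2.minEnclosingCircle((e[:,:2]*1000).astype(np.float32)); print('disc@.023',x,y,rr)
    # corner order for tri
    cor[n]=ap
print(ctrl.get_obs()['time_s'])
E
```

```text
top [[349, 199], [341, 241], [248, 303], [215, 251], [306, 192]] 320.5
rect ((509.0033874511719, 156.02420043945312), (111.92916870117188, 255.3755340576172), 32.50941467285156)
disc@.023 486.2924499511719 150.68234252929688 19.140981674194336
scene [[225, 233], [322, 233], [321, 277], [218, 276]] 243.0
disc@.023 483.9050598144531 149.97378540039062 20.857383728027344
0.25
```

Run:
```python
from m import *
cs={n:cam(n) for n in('top','scene')}
f=lambda x,s,o:[(x[0]+.5)/s-.5+o[0],(x[1]+.5)/s-.5+o[1]]
T=[(447,84),(568,265),(198,509),(78,323),(392,310),(174,467),(264,452)]; S=[(630,97),(624,298),(100,288),(140,90),(424,228),(107,216),(202,268)]
nm=['s1','s2','s3','s4','disc','posttop','pivottop']
for n,a,b in zip(nm,T,S):
    p,e=tri(cs['top'],f(a,4.4,(205,180)),cs['scene'],f(b,5.6,(205,220))); print(n,(p*1000).round(1),round(e*1000,2))
for n,c in cs.items():
    k=white(c,(208,188,350,308) if n=='top' else (212,228,330,290))
    if n=='top': k[:,343:]=0
    cc=max(cv2.findContours(k,cv2.RETR_EXTERNAL,cv2.CHAIN_APPROX_NONE)[0],key=cv2.contourArea)
    P=onz(c,cc.reshape(-1,2),.016)[:,:2]*1000
    print(n,cv2.minAreaRect(P.astype(np.float32)))
```

```text
s1 [580.2 127.4  16.4] 1.47
s2 [504.4  79.   16.2] 1.24
s3 [407.5 230.3  18. ] 1.79
s4 [483.8 278.9  16.5] 1.39
disc [486.6 150.7  23. ] 0.81
posttop [424.  237.8  35.3] 1.73
pivottop [430.  202.8  24.7] 1.07
top ((494.5096435546875, 178.79881286621094), (111.99626159667969, 201.34454345703125), 32.46263122558594)
scene ((493.1488342285156, 179.82943725585938), (113.67013549804688, 202.07508850097656), 32.52112579345703)
```

```bash
cat >> h.py <<'E'
def goal(pos_mm,xang):
    "tool pointing straight down with tool x at xang deg (world); returns shift mm & rotvec in tool axes"
    o=ctrl.get_obs(); r=quat(o['eef_rot']); a=np.radians(xang)
    x=np.array([np.cos(a),np.sin(a),0]);z=np.array([0,0,-1.]);y=np.cross(z,x)
    g=R.from_matrix(np.c_[x,y,z]); rv=(r.inv()*g).as_rotvec()
    return r.inv().apply(np.array(pos_mm)-np.array(o['eef_pos'])*1000).round(1),rv.round(3),o['eef_pos'],o['time_s']
E
python3 - <<'E'
from h import *
ct,cs=cam('top'),cam('scene')
for a,b in [((118,382),(82,262)),((100,70),(256,72))]: print(tri(ct,a,cs,b))
print(goal((500,103,130),106.4)); print(goal((350,320,290),106.4))
E
```

```text
(array([0.26399924, 0.45060347, 0.04383888]), np.float64(0.0046873061751829615))
(array([0.75737869, 0.42332297, 0.20204861]), np.float64(0.029165598574424363))
(array([-434.2, -306.4,  101.2]), array([-0.   ,  0.   ,  0.934]), array([0.19756772, 0.53997305, 0.23121336]), 0.45)
(array([-218.7, -154.2,  -58.8]), array([-0.   ,  0.   ,  0.934]), array([0.19756772, 0.53997305, 0.23121336]), 0.45)
```

step_arm(
  targets="-54 -38 0 0 0 0.12; -108 -76 0 0 0 0.24; -162 -114 0 0 0 0.36; -216 -153 0 0 0 0.48; -270 -191 25 0 0 0.6; -325 -230 50 0 0 0.72; -380 -268 75 0 0 0.83; -434 -306 101 0 0 0.934",
  grip=30,
)

```text
time_s: 1.45
eef_pos: [0.4752, 0.1391, 0.1476]
eef_rot: [0.001, 0.601, 0.8, 0.001]
wrist_force: [1.1, 0.4, -0.0]
opening: 0.301
```

step_arm(
  targets="0 0 0 0 0 0; 0 0 0 0 0 0",
)

```text
time_s: 1.7
eef_pos: [0.4738, 0.1408, 0.1478]
eef_rot: [-0.0, 0.599, 0.801, -0.0]
wrist_force: [-0.4, -0.7, -0.3]
opening: 0.301
```

Run:
```python
from h import *
c=cam('wrist','w1'); print(c['xyz'],goal((500,103,130),106.4),ctrl.get_obs()['wrist_force'],ctrl.get_obs()['opening'])
```

```text
[0.45054771 0.21882286 0.2903108 ] (array([-44.3,  14.3,  18.1]), array([ 0.   , -0.   ,  0.001]), array([0.47377291, 0.1414452 , 0.14811154]), 1.75) [ 0.24098652 -0.91510482  0.33872333] 0.29879541698230844
```

View pics/w1.png

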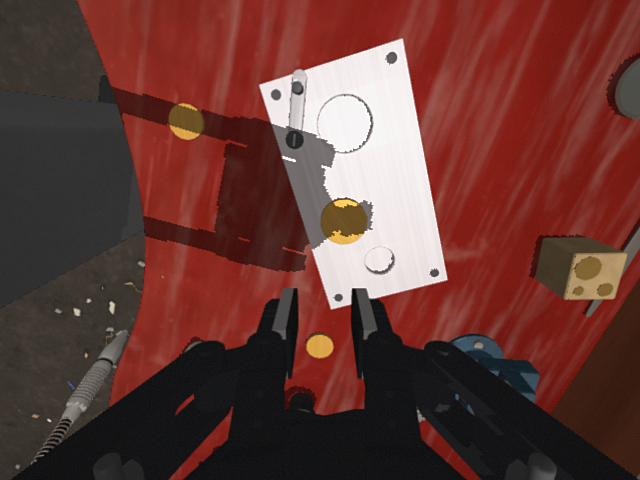

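Run:
```python
from h import *
c=cam('wrist')
im=c['image']; cv2.imwrite('pics/w1c.png',cv2.resize(im[30:330,230:480],None,fx=2.0,fy=2.0,interpolation=2)[:,:,::-1])
for n,p,z in [('s1',(434.5,272),.016),('s2',(338,297),.016),('s3',(276,95),.016),('s4',(391.5,58),.016),('seat',(345,123.5),.016),('disc',(344,221),.023),('piv',(294.5,139),.024),('post',(297.5,88),.036)]:
    print(n,(onz(c,[p],z)[0]*1000).round(1))
```

```text
s1 [581.  129.4  16. ]
s2 [504.9  80.4  16. ]
s3 [408.4 231.9  16. ]
s4 [484.1 280.3  16. ]
seat [465.  227.3  16. ]
disc [487.2 153.5  23. ]
piv [430.7 205.4  24. ]
post [424.9 239.7  36. ]
```

View pics/w1c.png

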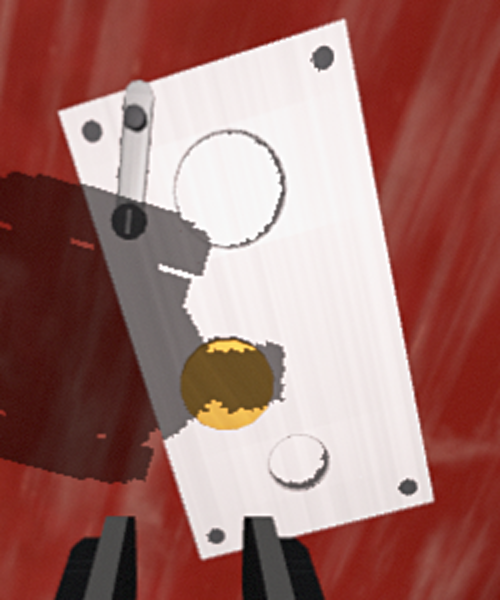

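Run:
```python
from h import *
print(goal((499.9,108.9,40),106.6)); print(goal((499.9,108.9,20),106.6))
```

```text
(array([-39. ,  15.7, 108.3]), array([ 0.001, -0.   , -0.002]), array([0.47370645, 0.14179046, 0.14828178]), 1.8)
(array([-39. ,  15.7, 128.3]), array([ 0.001, -0.   , -0.002]), array([0.47370645, 0.14179046, 0.14828178]), 1.8)
```

step_arm(
  targets="-20 8 36 0 0 0; -39 15.7 72 0 0 0; -39 15.7 108 0 0 0; -39 15.7 123 0 0 0; -39 15.7 128 0 0 0; -39 15.7 128 0 0 0",
)

```text
time_s: 2.55
eef_pos: [0.5007, 0.1084, 0.0207]
eef_rot: [0.001, 0.599, 0.801, 0.0]
wrist_force: [0.1, 0.5, 0.7]
opening: 0.298
```

Run:
```python
from h import *
c=cam('wrist','w2'); s=cam('scene'); t=cam('top')
a=cv2.resize(s['image'][200:310,205:355],None,fx=4,fy=4,interpolation=2);cv2.imwrite('pics/s2.png',a[:,:,::-1])
print(goal((499.9,108.9,20),106.6),ctrl.get_obs()['wrist_force'])
```

```text
(array([ 1.2, -0.9,  1.1]), array([ 0.002,  0.001, -0.003]), array([0.50113762, 0.10802022, 0.02111929]), 2.7) [ 0.02684061 -0.84395267 -0.12561488]
```

View pics/w2.png

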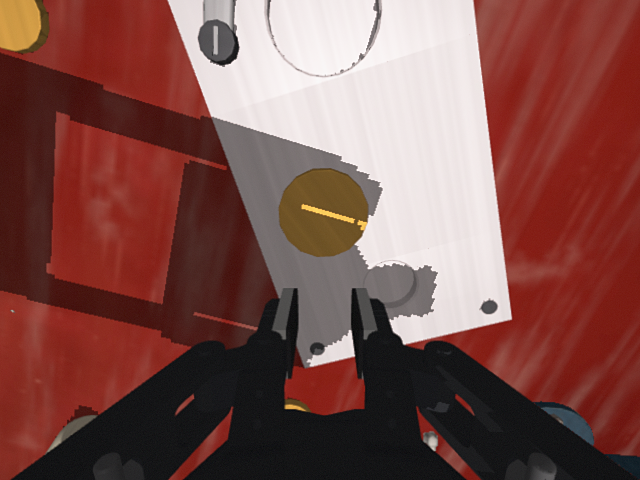

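View pics/s2.png

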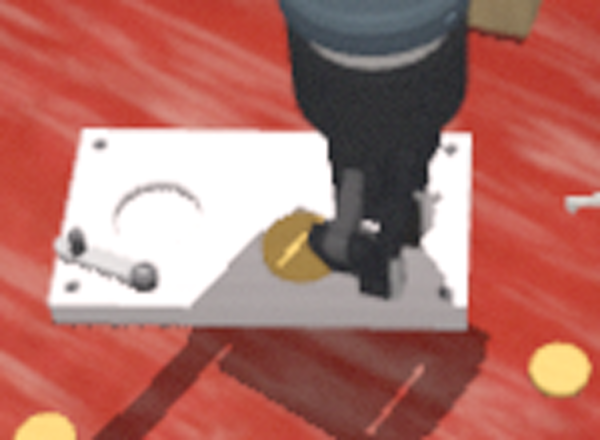

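step_arm(
  targets="0 -0.9 2 0 0 0; 10 -0.9 2 0 0 0; 20 -0.9 2 0 0 0; 30 -0.9 2 0 0 0; 38 -0.9 2 0 0 0; 46 -0.9 2 0 0 0; 54 -0.9 2 0 0 0; 62 -0.9 2 0 0 0",
)

```text
time_s: 3.7
eef_pos: [0.4816, 0.1675, 0.0178]
eef_rot: [0.0, 0.599, 0.801, 0.0]
wrist_force: [0.1, 0.0, 0.1]
opening: 0.301
```

step_arm(
  targets="8 0 0 0 0 0; 16 0 0 0 0 0; 18 0 0 0 0 0; 18 0 0 0 0 0",
)

```text
time_s: 4.2
eef_pos: [0.4765, 0.1845, 0.0178]
eef_rot: [-0.0, 0.599, 0.801, -0.0]
wrist_force: [-0.4, 0.5, 0.0]
opening: 0.302
```

Run:
```python
from h import *
c=cam('wrist','w3'); s=cam('scene'); t=cam('top')
a=cv2.resize(s['image'][200:310,205:355],None,fx=4,fy=4,interpolation=2);cv2.imwrite('pics/s3.png',a[:,:,::-1])
print(goal((464.7+.286*27,226.2-.958*27,19),106.6),ctrl.get_obs()['wrist_force'])
```

```text
(array([16.7,  0.5, -1.3]), array([-0.   , -0.   , -0.004]), array([0.47664822, 0.18417432, 0.01774694]), 4.35) [ 0.24198508 -0.29027166 -0.71844062]
```

View pics/w3.png

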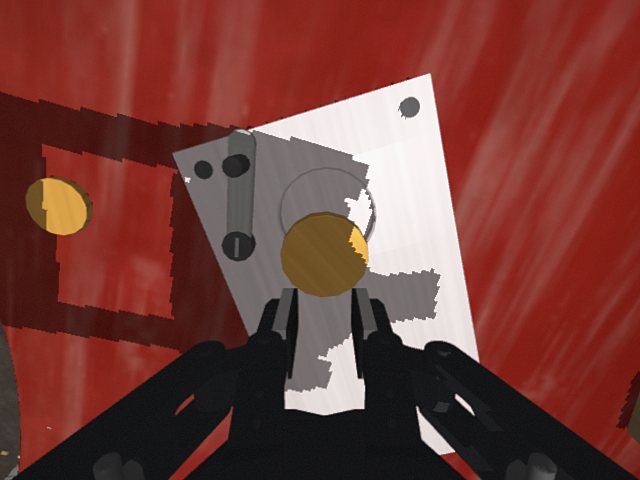

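View pics/s3.png

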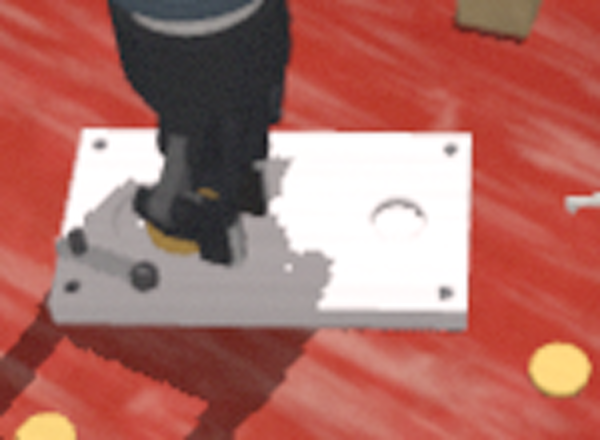

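Run:
```python
from m import *
c=cam('wrist'); r=quat(ctrl.get_obs()['eef_rot']); p=np.array(ctrl.get_obs()['eef_pos'])*1000
d=onz(c,[(325,254)],.023)[0]*1000
s=onz(c,[(279,212),(375.5,212),(327,167.5)],.016)*1000
st=(r.inv().apply(s-p)); dt=r.inv().apply(d-p); print(dt,st)
print('seat', (st[0]+st[1])/2, st[2]-[21.5,0,0])
cv2.imwrite('pics/w3c.png',cv2.resize(c['image'][150:310,240:420],None,fx=4,fy=3.7,interpolation=2)[:,:,::-1])
```

```text
[28.49310884 -0.0321989  -5.2306661 ] [[ 45.91460254 -20.62254282   1.77073002]
 [ 45.92930826  22.56732259   1.76824574]
 [ 65.50478508   0.79953143   1.76973574]]
seat [45.9219554   0.97238988  1.76948788] [44.00478508  0.79953143  1.76973574]
```

View pics/w3c.png

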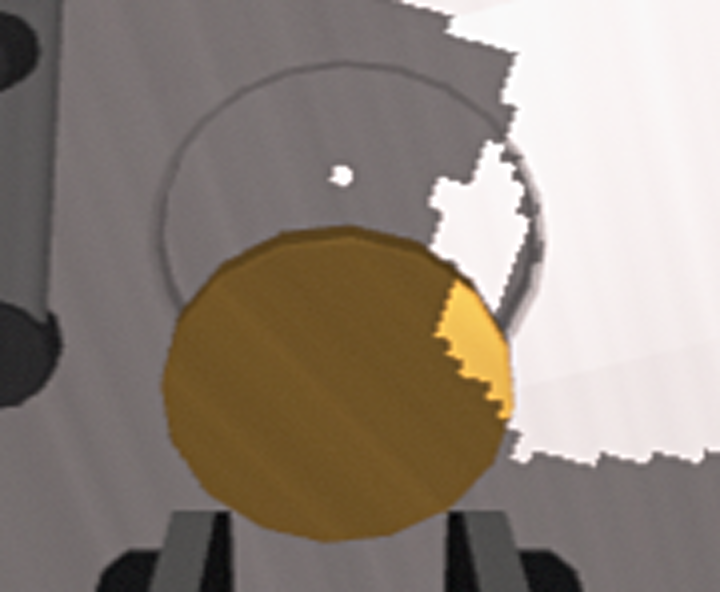

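step_arm(
  targets="4 0.9 0 0 0 0; 8 0.9 0 0 0 0; 11 0.9 0 0 0 0; 13 0.9 0 0 0 0; 15 0.9 0 0 0 0; 16.5 0.9 0 0 0 0; 16.5 0.9 0 0 0 0; 16.5 0.9 0 0 0 0",
)

```text
time_s: 5.4
eef_pos: [0.4728, 0.2004, 0.0178]
eef_rot: [-0.0, 0.599, 0.801, -0.0]
wrist_force: [0.4, -1.0, 0.2]
opening: 0.299
```

Run:
```python
from h import *
c=cam('wrist','w4')
cv2.imwrite('pics/w4c.png',cv2.resize(c['image'][150:310,240:420],None,fx=4,fy=3.7,interpolation=2)[:,:,::-1])
print(ctrl.get_obs()['wrist_force'])
```

```text
[0.11880438 0.38129585 0.06447337]
```

View pics/w4c.png

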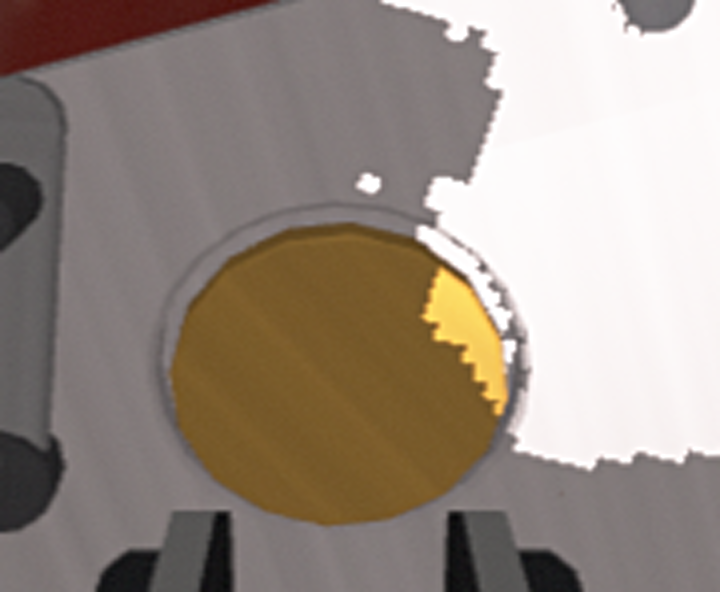

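step_arm(
  targets="1 0 0 0 0 0; 2 0 0 0 0 0; 2.5 0 0 0 0 0; 2.5 0 0 0 0 0",
)

```text
time_s: 5.95
eef_pos: [0.4721, 0.2028, 0.0178]
eef_rot: [-0.0, 0.599, 0.801, -0.0]
wrist_force: [0.8, -0.4, -0.1]
opening: 0.296
```

Run:
```python
from h import *
c=cam('wrist','w5')
cv2.imwrite('pics/w5c.png',cv2.resize(c['image'][150:310,240:420],None,fx=4,fy=3.7,interpolation=2)[:,:,::-1])
print(ctrl.get_obs()['wrist_force'])
```

```text
[-0.83175848 -0.25372317 -0.0518904 ]
```

View pics/w5c.png

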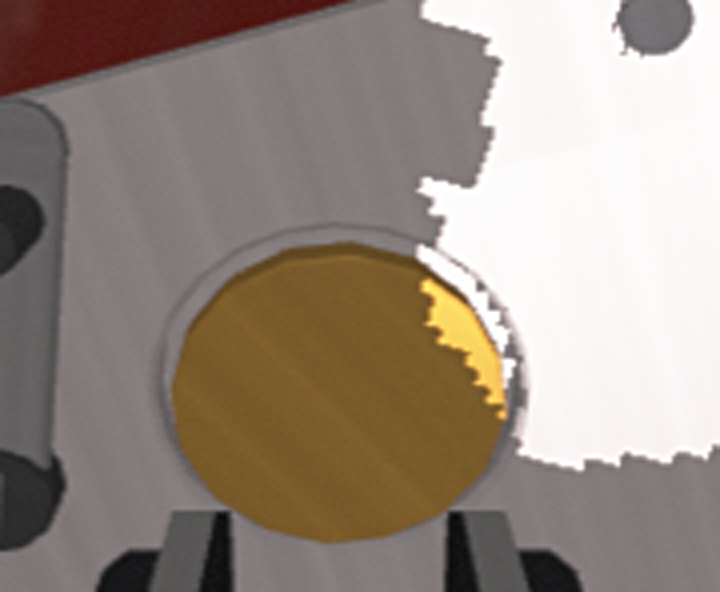

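```bash
cat >> h.py <<'E'
PX=np.radians(122.5); X=np.array([np.cos(PX),np.sin(PX)]); Y=np.array([-X[1],X[0]]); C=np.array([494.3,179.7]); P=C+55*X+41*Y
def clip(th,D,z,r=36):
    rr=np.cos(th)*X-np.sin(th)*Y; t=-np.sin(th)*X-np.cos(th)*Y
    p=P+r*rr-D*t; a=np.degrees(np.arctan2(-t[1],-t[0]))
    return goal((p[0],p[1],z),a)
E
python3 - <<'E'
from h import *
print(P,ctrl.get_obs()['q']); print(clip(.4,27,90))
E
```

```text
[430.16947226 204.05724558] [ 1.74448430e-01  3.53058790e-01  1.89171729e+00 -6.68878468e-05
  8.96845861e-01 -1.11593475e-01]
(array([ 52. , -62.4, -72.2]), array([-0.   ,  0.   , -1.452]), array([0.47211373, 0.20280381, 0.01776698]), 6.0)
```

step_arm(
  targets="-5 0 0 0 0 0; -6 0 -20 0 0 0; -6 0 -72 0 0 -0.12; 2 -10 -72 0 0 -0.3; 12 -22 -72 0 0 -0.48; 24 -36 -72 0 0 -0.66; 38 -50 -72 0 0 -0.84; 52 -62.4 -72 0 0 -1.02",
  grip=0,
)

```text
time_s: 7.0
eef_pos: [0.3971, 0.235, 0.0898]
eef_rot: [0.0, 0.129, 0.992, -0.0]
wrist_force: [0.3, 0.3, 0.4]
opening: -0.004
```

step_arm(
  targets="0 0 0 0 0 -0.18; 0 0 0 0 0 -0.36; 0 0 0 0 0 -0.432; 0 0 0 0 0 -0.432",
)

```text
time_s: 7.5
eef_pos: [0.3977, 0.2349, 0.0898]
eef_rot: [0.0, -0.083, 0.997, -0.0]
wrist_force: [-0.2, -0.5, 0.4]
opening: 0.001
```

Run:
```python
from h import *
c=cam('wrist','w6'); s=cam('scene'); t=cam('top')
a=cv2.resize(s['image'][200:310,205:355],None,fx=5,fy=5,interpolation=2);cv2.imwrite('pics/s6.png',a[:,:,::-1])
a=cv2.resize(t['image'][180:315,205:375],None,fx=4.4,fy=4.4,interpolation=2);cv2.imwrite('pics/t6.png',a[:,:,::-1])
print(clip(.4,27,60),ctrl.get_obs()['opening'])
```

```text
(array([ 0.1,  0.1, 29.8]), array([-0.   ,  0.   , -0.002]), array([0.39764147, 0.2349488 , 0.08979569]), 7.65) -0.0018330223285902482
```

View pics/w6.png

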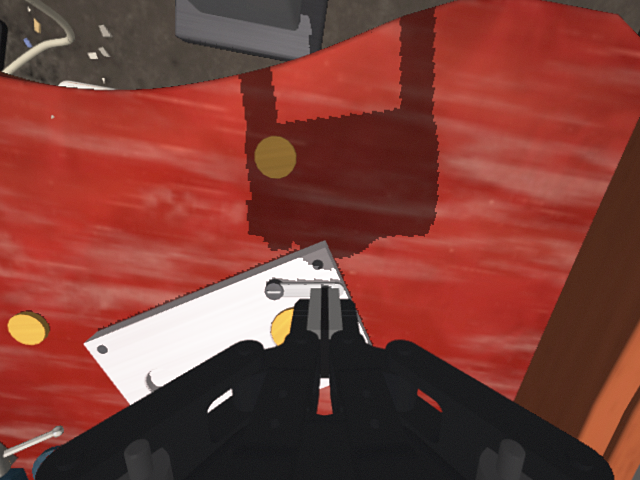

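View pics/s6.png

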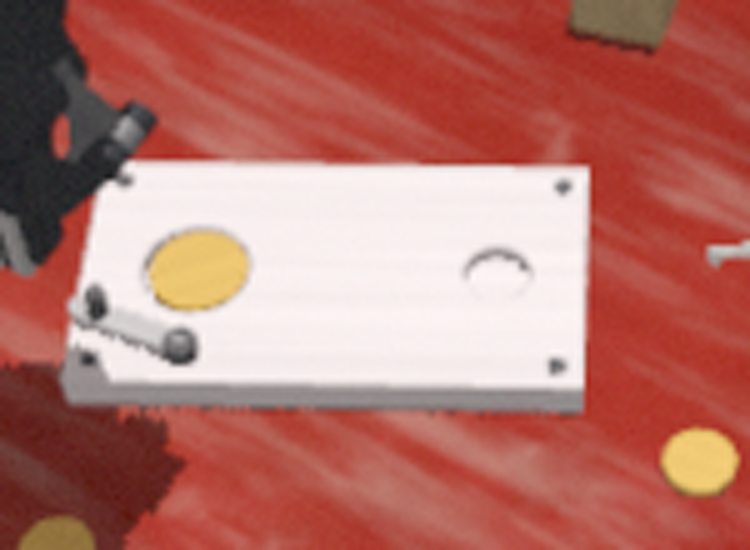

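View pics/t6.png

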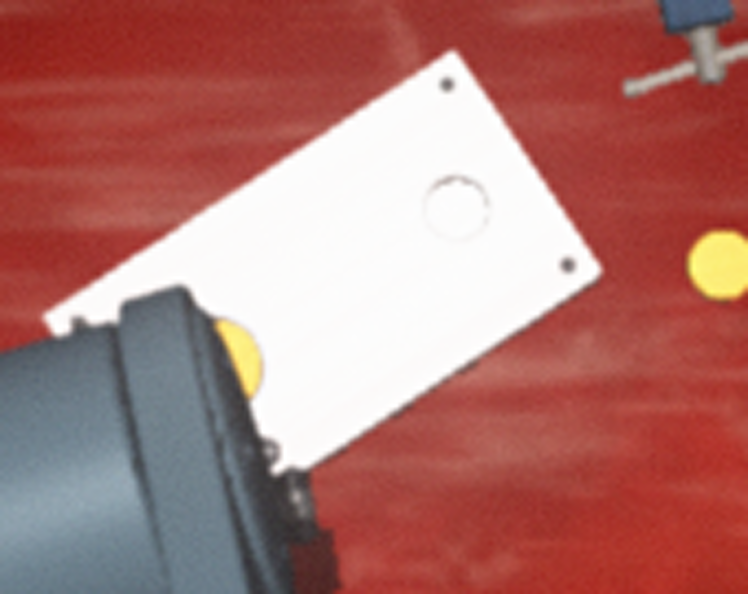

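step_arm(
  targets="0 0 40 0 0 0; 0 0 58 0 0 0; 0 0 62.8 0 0 0; 0 0 62.8 0 0 0",
)

```text
time_s: 8.15
eef_pos: [0.3978, 0.2351, 0.0272]
eef_rot: [-0.0, -0.083, 0.997, 0.0]
wrist_force: [0.2, 0.8, -0.5]
opening: -0.001
```

Run:
```python
from h import *
s=cam('scene'); 
a=cv2.resize(s['image'][200:310,205:355],None,fx=5,fy=5,interpolation=2);cv2.imwrite('pics/s7.png',a[:,:,::-1])
for th,D in [(.4,19),(.4,15.5),(.57,15.5),(.74,15.5),(.91,15.5),(1.08,15.5),(1.25,15.5),(1.4,15.5)]: print(th,D,*[v.tolist() for v in clip(th,D,27)[:2]])
print(clip(.4,19,27)[2])
```

```text
0.4 19 [-7.3, -0.1, 0.6] [0.0, 0.001, -0.0]
0.4 15.5 [-10.8, -0.1, 0.6] [0.0, 0.001, -0.0]
0.57 15.5 [-17.2, 2.0, 0.6] [0.0, 0.001, 0.17]
0.74 15.5 [-23.7, 3.0, 0.6] [0.0, 0.001, 0.34]
0.91 15.5 [-30.4, 2.9, 0.6] [0.0, 0.001, 0.51]
1.08 15.5 [-36.9, 1.7, 0.6] [0.0, 0.001, 0.68]
1.25 15.5 [-43.2, -0.7, 0.7] [0.001, 0.001, 0.85]
1.4 15.5 [-48.3, -3.6, 0.7] [0.001, 0.001, 1.0]
[0.39819167 0.23524493 0.02761205]
```

View pics/s7.png

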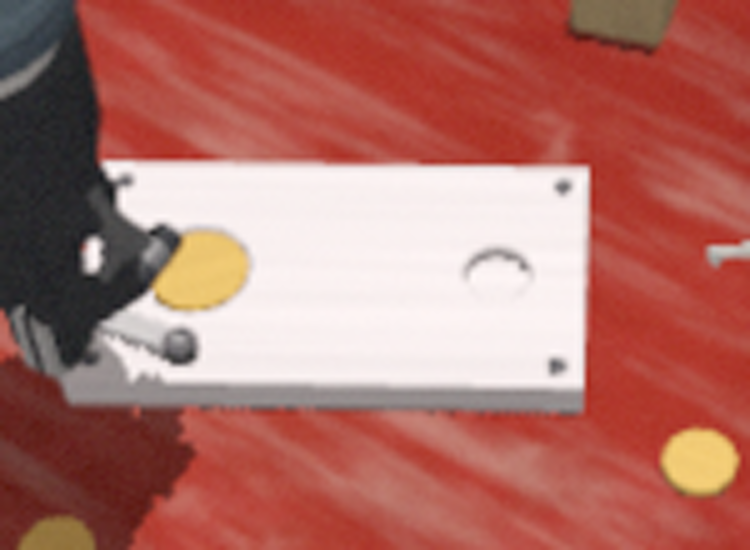

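step_arm(
  targets="-7.3 0 0 0 0 0; -10.8 0 0 0 0 0; -14 1 0 0 0 0.085; -17.2 2 0 0 0 0.17; -20.5 2.6 0 0 0 0.255; -23.7 3 0 0 0 0.34; -27 3 0 0 0 0.425; -30.4 2.9 0 0 0 0.51",
)

```text
time_s: 9.2
eef_pos: [0.4275, 0.2433, 0.0273]
eef_rot: [0.0, 0.172, 0.985, 0.0]
wrist_force: [-1.3, 0.1, 0.3]
opening: 0.001
```

Run:
```python
from h import *
s=cam('scene'); c=cam('wrist','w8')
a=cv2.resize(s['image'][200:310,205:355],None,fx=5,fy=5,interpolation=2);cv2.imwrite('pics/s8.png',a[:,:,::-1])
for th,D in [(1.08,15.5),(1.25,15.5),(1.4,15.5),(1.5,15.5),(1.57,15.5)]: print(th,D,*[v.tolist() for v in clip(th,D,27)[:2]])
```

```text
1.08 15.5 [-6.2, 2.1, 0.3] [0.0, 0.001, 0.169]
1.25 15.5 [-12.8, 3.1, 0.3] [0.001, 0.0, 0.339]
1.4 15.5 [-18.7, 3.1, 0.3] [0.001, 0.0, 0.489]
1.5 15.5 [-22.6, 2.5, 0.3] [0.001, 0.0, 0.589]
1.57 15.5 [-25.3, 2.0, 0.3] [0.001, 0.0, 0.659]
```

View pics/s8.png

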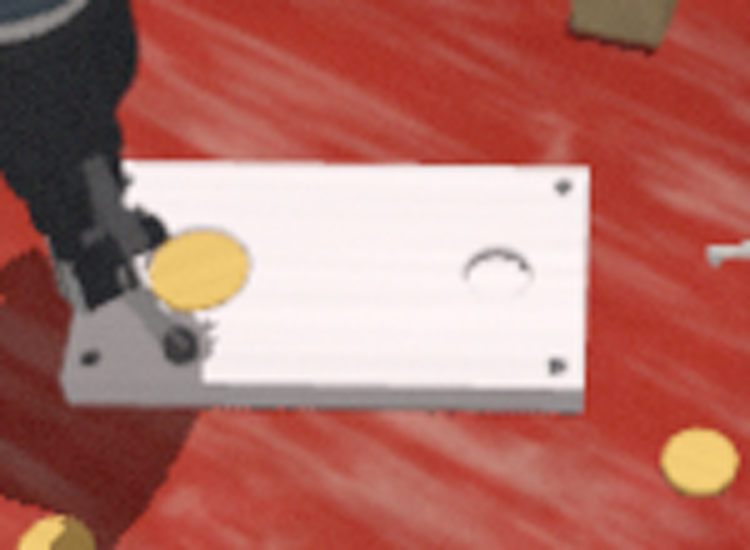

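View pics/w8.png

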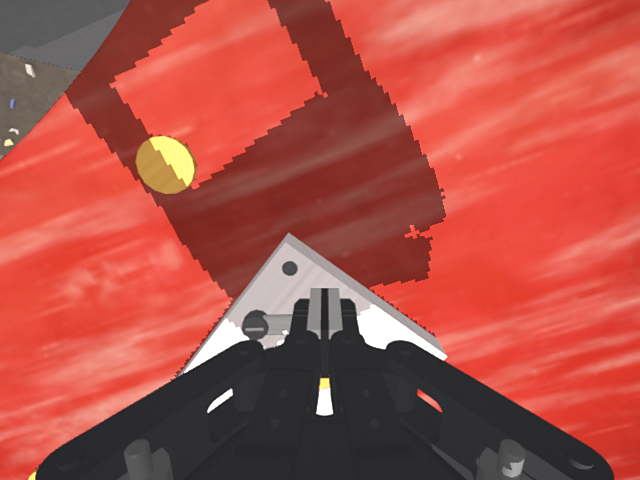

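step_arm(
  targets="-3.1 1.1 0 0 0 0.085; -6.2 2.1 0 0 0 0.17; -9.5 2.7 0 0 0 0.255; -12.8 3.1 0 0 0 0.34; -15.8 3.2 0 0 0 0.415; -18.7 3.1 0 0 0 0.49; -21 2.8 0 0 0 0.55; -21 2.8 0 0 0 0.55",
)

```text
time_s: 10.3
eef_pos: [0.4482, 0.2386, 0.0272]
eef_rot: [0.0, 0.431, 0.902, 0.0]
wrist_force: [0.7, 0.4, -0.1]
opening: 0.001
```

Run:
```python
from h import *
s=cam('scene'); c=cam('wrist','w9')
a=cv2.resize(s['image'][200:310,205:355],None,fx=5,fy=5,interpolation=2);cv2.imwrite('pics/s9.png',a[:,:,::-1])
cv2.imwrite('pics/w9c.png',cv2.resize(c['image'][210:390,200:440],None,fx=3,fy=3,interpolation=2)[:,:,::-1])
for th,D in [(1.46,15.5),(1.5,15.5),(1.57,15.5)]: print(th,D,*[v.tolist() for v in clip(th,D,27)[:2]])
```

```text
1.46 15.5 [-0.2, 0.6, 0.1] [0.0, 0.0, 0.002]
1.5 15.5 [-1.7, 1.2, 0.1] [0.0, 0.0, 0.042]
1.57 15.5 [-4.3, 2.0, 0.1] [0.0, 0.0, 0.112]
```

View pics/s9.png

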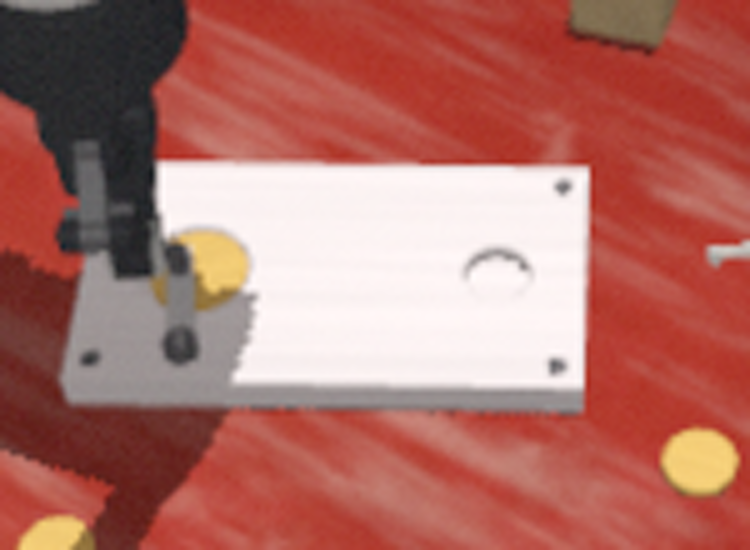

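View pics/w9c.png

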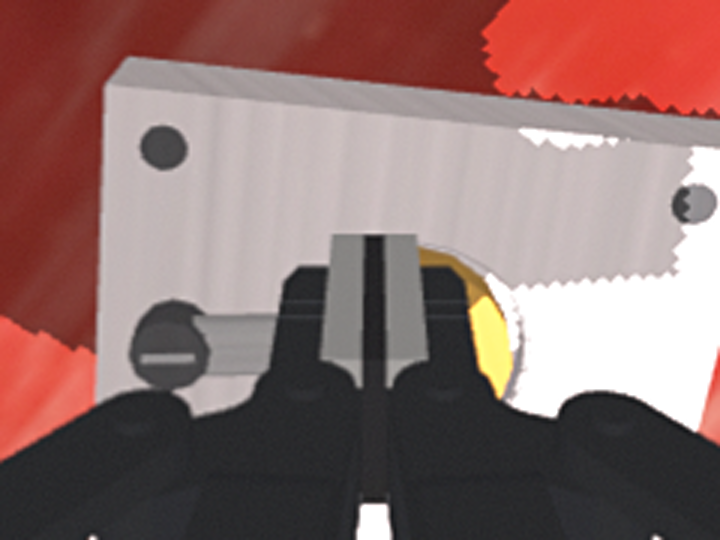

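Run:
```python
from h import *
c=cam('wrist')
f=lambda p:[(p[0]+.5)/3-.5+200,(p[1]+.5)/3-.5+210]
b=onz(c,[f((200,316)),f((278,315)),f((208,375)),f((260,374))],.0225)[:,:2]*1000
e=onz(c,[f((105,90)),f((98,385))],.016)[:,:2]*1000
ang=lambda d:np.degrees(np.arctan2(d[1],d[0]))
print(ang(b[1]-b[0]),ang(b[3]-b[2]),ang(e[1]-e[0]), 'want bar dir',ang(-Y))
```

```text
39.757596410673145 40.178979638235255 -57.10298042948515 want bar dir 32.500000000000014
```

step_arm(
  targets="-1.7 1.2 0 0 0 0.04; -3.3 1.7 0 0 0 0.085; -4.8 2.1 0 0 0 0.125; -4.8 2.1 0 0 0 0.125",
)

```text
time_s: 10.95
eef_pos: [0.4523, 0.2361, 0.0269]
eef_rot: [-0.0, 0.487, 0.874, -0.0]
wrist_force: [-0.7, -0.9, -0.1]
opening: 0.0
```

Run:
```python
from h import *
c=cam('wrist','w10')
cv2.imwrite('pics/w10c.png',cv2.resize(c['image'][210:390,200:440],None,fx=3,fy=3,interpolation=2)[:,:,::-1])
print(ctrl.get_obs()['wrist_force'],ctrl.get_obs()['torque'])
```

```text
[-0.04025269  0.61121299 -0.13344383] [ 0.0204477   0.08761069 -0.00985982]
```

View pics/w10c.png

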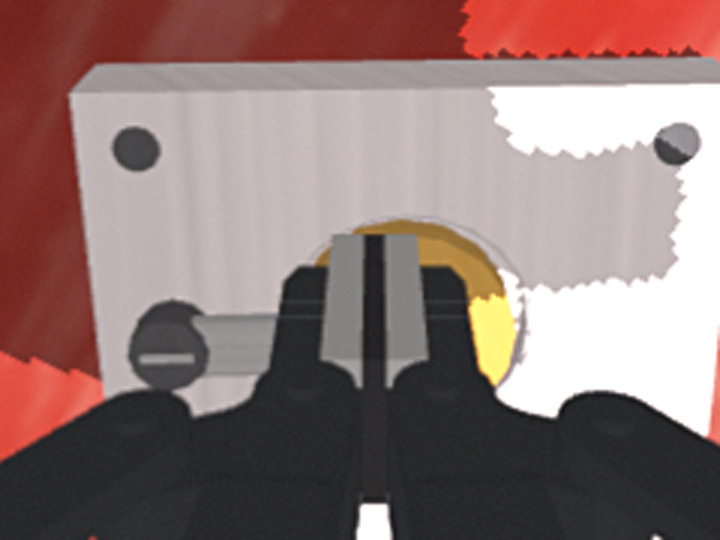

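step_arm(
  targets="4 0 0 0 0 0; 15 0 0 0 0 0; 20 0 -30 0 0 0; 30 0 -80 0 0 0; 60 0 -130 0 0 0; 100 0 -160 0 0 0; 130 0 -160 0 0 0; 130 0 -160 0 0 0",
)

```text
time_s: 12.0
eef_pos: [0.3827, 0.3486, 0.1875]
eef_rot: [0.0, 0.486, 0.874, 0.0]
wrist_force: [0.9, 0.5, -0.5]
opening: 0.002
```

Run:
```python
from h import *
s=cam('scene'); t=cam('top'); c=cam('wrist','w11')
cv2.imwrite('pics/s11.png',cv2.resize(s['image'][200:310,205:355],None,fx=5,fy=5,interpolation=2)[:,:,::-1])
cv2.imwrite('pics/t11.png',cv2.resize(t['image'][180:315,205:375],None,fx=4.4,fy=4.4,interpolation=2)[:,:,::-1])
```

```text
(no output)
```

View pics/s11.png

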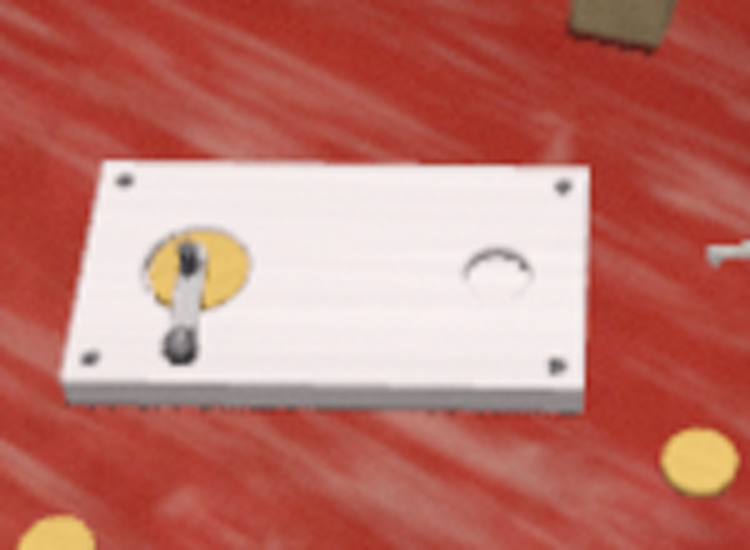

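View pics/t11.png

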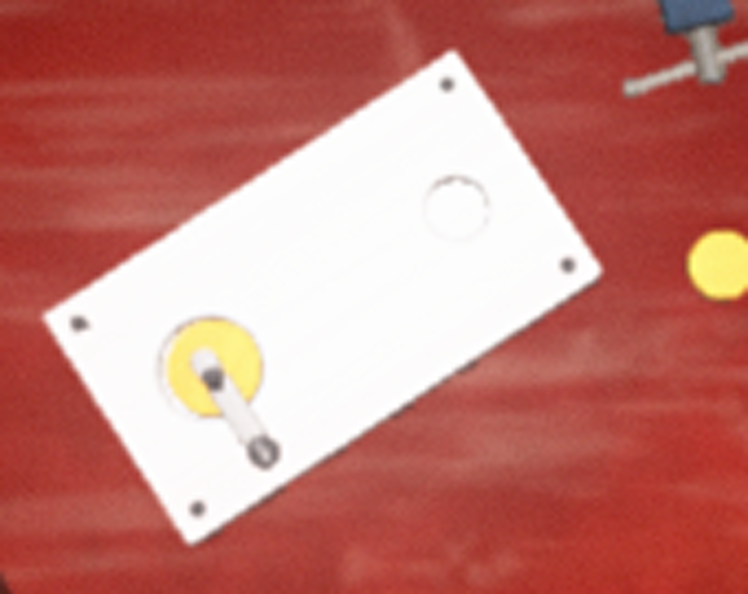

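Run:
```python
from m import *
t=cam('top');s=cam('scene');c=cam('wrist')
f=lambda x,k,o:[(x[0]+.5)/k-.5+o[0],(x[1]+.5)/k-.5+o[1]]
pt=f((212,376),4.4,(205,180));pp=f((264,452),4.4,(205,180))
a=onz(t,[pt],.036)[0,:2]*1000;b=onz(t,[pp],.024)[0,:2]*1000; d=a-b
print('top',a,b,np.linalg.norm(d),np.arctan2(-d@Y,d@X))
a2=onz(s,[f((190,252),5,(205,200))],.036)[0,:2]*1000;b2=onz(s,[f((180,340),5,(205,200))],.024)[0,:2]*1000; d=a2-b2
print('scene',np.linalg.norm(d),np.arctan2(-d@Y,d@X))
for n,cc,bx in[('top',t,(235,245,275,285)),('scene',s,(230,240,260,266))]:
    h=cv2.convexHull(disc(cc,bx)).reshape(-1,2); e=(onz(cc,h,.016)[:,:2]*1000).astype(np.float32)
    (x,y),r=cv2.minEnclosingCircle(e); v=np.array([x,y])-(C+55*X); print(n,'disc',x,y,r,'rel seat plate',v@X,v@Y, cv2.fitEllipse(e)[1])
u=proj(c,[[.4647,.2262,.016]])[0]; print(u)
u=np.clip(u,[90,90],[549,389]).astype(int)
cv2.imwrite('pics/w11c.png',cv2.resize(c['image'][u[1]-90:u[1]+90,u[0]-90:u[0]+90],None,fx=3.3,fy=3.3,interpolation=2)[:,:,::-1])
```

```text
top [460.44322505 222.00338871] [430.40728004 202.49081695] 35.817571802009276 1.5619057516975308
scene 33.589109422099405 1.6040509472891862
top disc 464.9815673828125 223.0659942626953 19.517335891723633 rel seat plate -2.6727090371145 1.4263835410606236 (37.043548583984375, 38.68661117553711)
scene disc 463.6873779296875 224.88455200195312 19.904251098632812 rel seat plate -0.44358550981698813 1.5407814940281968 (38.22523880004883, 39.2336540222168)
[329.55013263 342.08347532]
```

View pics/w11c.png

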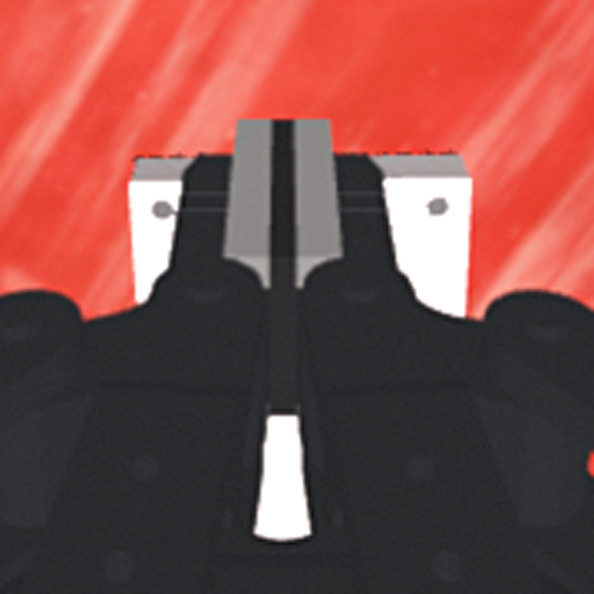

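Run:
```python
from h import *
p=C+55*X-55*X
print(goal((p[0],p[1],90),122.5))
```

```text
(array([-199.3,    6.4,   96.6]), array([-0.001,  0.   , -0.015]), array([0.3844264 , 0.34609558, 0.18655001]), 12.3)
```

step_arm(
  targets="-50 2 0 0 0 0; -100 4 0 0 0 0; -150 6 10 0 0 0; -199 6 40 0 0 0; -199 6 90 0 0 0; -199 6 96 0 0 0; -199 6 96 0 0 0",
)

```text
time_s: 13.18
eef_pos: [0.4938, 0.1806, 0.0914]
eef_rot: [-0.0, 0.487, 0.873, -0.0]
wrist_force: [-0.3, 0.3, -0.5]
opening: -0.002
```

Run:
```python
from h import *
c=cam('wrist','w12')
u=proj(c,[[.4647,.2262,.016]])[0]; print(u)
u=u.astype(int)
cv2.imwrite('pics/w12c.png',cv2.resize(c['image'][max(0,u[1]-70):u[1]+70,u[0]-80:u[0]+80],None,fx=4.4,fy=4.2,interpolation=2)[:,:,::-1])
```

```text
[323.4158159  172.67605457]
```

View pics/w12c.png

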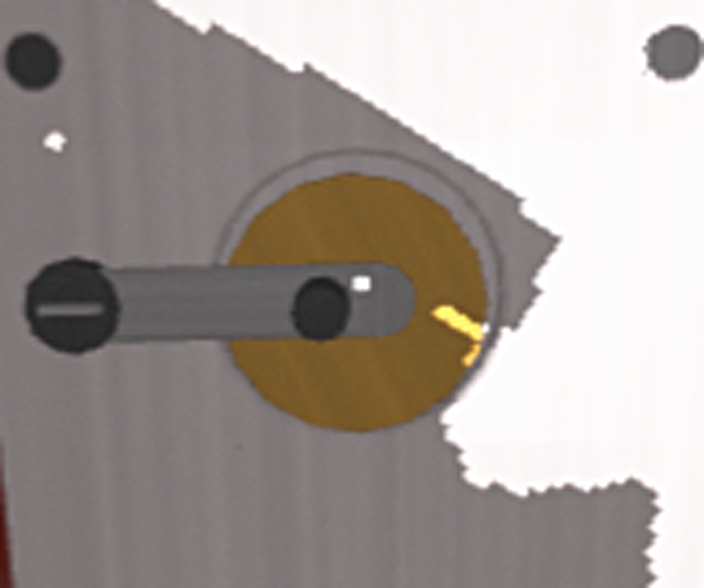

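Run:
```python
from m import *
c=cam('wrist')
u=np.array([323,172])-[80,70]
cr=c['image'][102:242,243:403]
hs=cv2.cvtColor(cr,cv2.COLOR_RGB2HSV); m=cv2.inRange(hs,(10,90,50),(40,255,255))
cc=max(cv2.findContours(m,0,cv2.CHAIN_APPROX_NONE)[0],key=cv2.contourArea)
cc=cv2.convexHull(np.vstack(cv2.findContours(m,0,cv2.CHAIN_APPROX_NONE)[0])).reshape(-1,2)+[243,102]
pl=lambda w:np.c_[(w[:,:2]*1000-C-55*X)@X,(w[:,:2]*1000-C-55*X)@Y]
e=pl(onz(c,cc,.016)); print('disc',cv2.minEnclosingCircle(e.astype(np.float32)),cv2.fitEllipse(e.astype(np.float32)),e.min(0),e.max(0))
rim=np.array([(215,255),(232,215),(262,180),(300,158),(356,150),(410,160),(450,185),(485,225),(500,270),(480,370),(460,395)],float)
r=pl(onz(c,np.c_[(rim[:,0]+.5)/4.4-.5+243,(rim[:,1]+.5)/4.2-.5+102],.016)); 
A=np.c_[2*r,np.ones(len(r))]; q=np.linalg.lstsq(A,(r**2).sum(1),rcond=None)[0]; print('seat',q[:2],np.sqrt(q[2]+q[0]**2+q[1]**2)); print(r.round(1).tolist())
big=cv2.resize(c['image'][160:230,270:380],None,fx=7,fy=7,interpolation=2).astype(int)
big=np.clip((big-60)*2,0,255).astype(np.uint8);cv2.imwrite('pics/w12d.png',big[:,:,::-1])
```

```text
disc ((-1.0643653869628906, 0.05389204993844032), 19.75227165222168) ((-1.0707824230194092, 0.19435906410217285), (39.08838653564453, 39.23341369628906), 86.53203582763672) [-20.38929911 -19.0961392 ] [18.44833284 18.59637525]
seat [-0.06067034 -1.00033966] 21.921179924978535
[[6.7, 19.5], [12.6, 16.8], [17.7, 12.2], [20.8, 6.7], [21.8, -1.4], [20.3, -9.2], [16.6, -15.0], [10.6, -20.1], [3.8, -22.4], [-11.6, -19.7], [-15.6, -16.7]]
```

View pics/w12d.png

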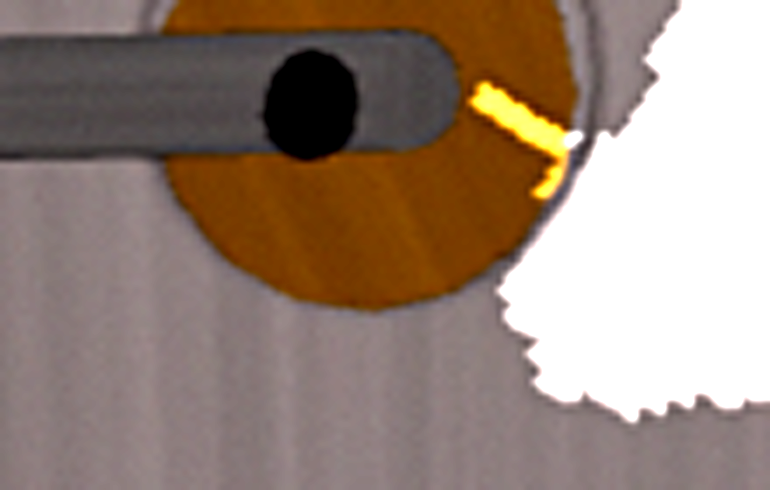

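step_arm(
  targets="-20 0 -40 0 0 0; -50 0 -90 0 0 0; -80 0 -120 0 0 0; -80 0 -120 0 0 0; -80 0 -120 0 0 0",
)

```text
time_s: 13.9
eef_pos: [0.5355, 0.1132, 0.2115]
eef_rot: [0.0, 0.487, 0.873, 0.0]
wrist_force: [-1.1, 0.7, -0.5]
opening: 0.001
```

Run:
```python
from h import *
s=cam('scene','s13'); print(ctrl.get_obs()['dq'].round(3),ctrl.get_obs()['time_s']); print(ticket.hand_in())
```

```text
[ 0.004  0.016  0.009  0.001 -0.003 -0.002] 13.95
the job is handed in; nothing more can be done
None
```

View pics/s13.png

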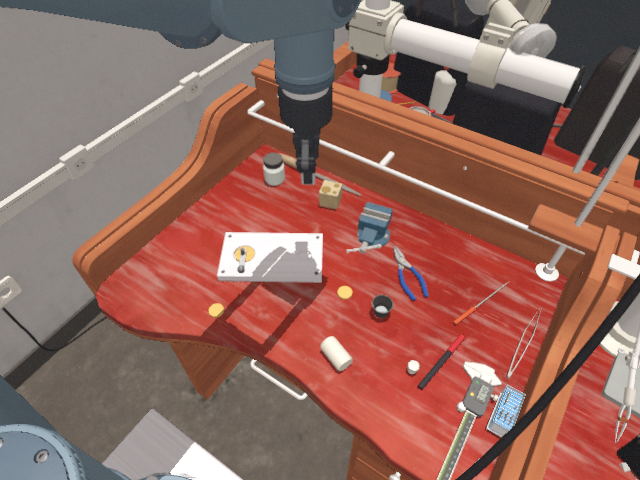

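The disc is in the large seat with the clip across its middle, and I handed the job in at 13.95 s with the hand about 0.2 m above the plate, touching nothing. I slid the disc between two part-open fingertips without gripping it until it dropped over the rim. I then pushed the clip round by its post with the fingers shut.

**Disc:** In the wrist camera it shows as round, 39 mm across at the height of the plate's top, so it is flat and flush. It rests against one side of the seat, about 1.5 mm off centre, which is the stated play.

**Clip:** Its angle measured 1.56 rad from the top camera and 1.60 rad from the scene camera. The pivot-to-post length came out at 35.8 mm and 33.6 mm against the true 36 mm, so I trust the top camera more.

**Disagreements:** The cameras differed by 1 to 2 mm on absolute positions. The disc's offset in the seat also varied: the top camera put it 2.7 mm off along the plate, more than the play allows. The clip bar hides part of the disc in that view, so I relied on the wrist view.

**Forces and surroundings:** Wrist force readings stayed below about 1.5 N. The last picture shows the other things where they were at the start.

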